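Lock the orange T-foot stop into the slotted bench plate

ROBOT

A 6-joint arm with a two-finger parallel gripper is mounted at the origin on a cart in front of the work surface, level with it; the furniture and walls round the work are solid. World frame = base frame: x ahead of the robot, y to its left, z up, the work surface at z = 0. Lengths are in mm, angles in rad, forces in N, time in s.
With the tool pointing down it reaches from about 300 to 775 mm from the base axis. Payload 14.6 kg.
Tool frame: the origin (TCP) lies midway between the tips of the shut fingers; the grasp point (between the pads) lies 19 mm behind it (pinch_z is the distance from the TCP to the grasp point, in mm); z points along the fingers, y is the direction in which the jaws open and shut (so a half turn about z gives the same grasp; the last joint's range is limited). The gripper opens to 94 mm and grips with 3 to 60 N. Pads are 16 mm wide; open, the fingers measure 119 mm over their backs; the gripper's body (75 mm by 177 mm) begins 78 mm behind the grasp point.
Start: joints at [1.243, 0.3, 1.521, -0, 1.321, -0.067], TCP at [141.817, 531.392, 205.446] pointing down, gripper open.
Joint ranges: [-3.03, 3.03], [-0.79, 2.21], [0.23, 2.52], [-1.04, 4.18], [0, 3.07], [-2.55, 2.55]. Speed limits (rad/s): [2.22, 2.22, 2.57, 3.14, 3.14, 3.14].

INTERFACE

Orientations are given as [roll, pitch, yaw] about the fixed x, y, z axes, in that order (R = Rz(yaw) Ry(pitch) Rx(roll)).
In Python, from cell import read_state, camera, sign_off, pinch_z gives the robot as it stands. The module is installed in compiled form; this text tells all that it offers.
- The arm moves only by the tool servo_tool, never from a script. Its argument "series" is a list of rows, each a list of 6 numbers: the shift along the tool's x, y, z in cm, then the turn, a rotation vector about the tool's x, y, z in rad. In form: [[tx, ty, tz, rx, ry, rz], ...]. A call has exactly 10 rows; each row is the pose to reach, as a shift and turn from the pose commanded when the call began, along the tool's axes at that moment; what a row does not reach only later rows make up. A row lasts 1/12 s, in which the tool goes at most 41.7 mm and 7.16 degrees, less where a joint would pass 70% of its speed; a pose out of reach is approached as far as the arm can. A call with a gripper value outside its range is refused whole. "gripper" is the finger opening in cm, from 0 to 9.4, set as the call begins (left out, the last holds). The fingers move at their own pace and stop on an object; "grip_force" is the grip in N (left out, the last holds). Time passes only in rows, so rows that repeat a pose let the fingers close, or fill a call up. It gives the time, the measured TCP pose, the force and the opening at its end, in the units of the state.
- read_state(): the state, without advancing time (a new reading comes with each control period).
- camera(name): name is "side" or "top" or "wrist"; returns a dict with "pixels" (420x560x3 uint8, red, green, blue), "fx", "fy", "cx", "cy" (pixels), "pose" (4x4, takes a point from camera to world coordinates); the wrist camera has in their place "mount" (4x4, takes a point from camera to tool coordinates, whose origin is the TCP and whose axes are the flange's). Camera axes: x right, y down, z forward; pixel columns grow to the right and rows downward; lengths in mm; the calibration is good to about 2 mm. A picture is of the moment at which its call begins: read the wrist's pose just before it. There is no depth.
- sign_off(): hands the job in, once; it reports no verdict.
The state is a dict: "clock": time; "joints": joint angles; "qd": joint speeds; "effort": joint torques, N m; "eef_pos": TCP position; "eef_rot": TCP orientation; "wrist_force": force on the tool from outside, world axes, zero at the start; "moment": the same for the moment, N m; "finger_gap": finger opening in mm.
Only numpy, scipy, OpenCV 4.12 (cv2) and the standard library are available. Lean on these libraries where they do the work, as an engineer would, in place of code of your own. Each camera call takes 0.05 s, during which the arm holds its last target.

TASK

Take the orange T-foot work stop out of its wooden stand, lower its crossbar through the slot of the metal bench plate until the collar sits on the plate, then turn it a quarter turn so that the crossbar lies across the slot underneath and locks the stop, and let go with it standing upright. Leave the blue stop in its stand.

Things in the scene. Friction and masses are not known exactly. Their poses are not given: they have to be found in the camera images.
- orange_stop: Orange work stop, 0.1 to 0.2 kg, upright on a wooden block 40 mm high. Origin: centre of the collar's underside, z up. Sizes in mm: collar 62 across, z 0 to 6. Wing grip along x, 40 long, 16 thick (y), z 6 to 47 (foot rim 3 mm wider, to z 9.5): pinch across y. Below: 10 mm stem; steel crossbar along x, 44 long, 10 wide, z -16 to -24. Any heading. Stands by itself on its collar.
- blue_stop: Blue work stop, same shape, size, origin and axes as the orange one, standing in a like wooden block (84 x 84 x 40 mm high, round hole 50 mm) at least 140 mm away; the two may change places. Not to be used.
- slot_plate: Fixed hollow bench plate, 130 (x) x 110 (y) x 40 mm high, aluminium top on dark sides. Origin: on the bench under its centre, z up. In mm: over it a through slot 56 long (x), 22 wide (y); top face z = 40, top 8 thick, hollow below, 45 to each side, so the crossbar turns freely once the collar is within 6 mm of the top. Either way of turning is right; crossways it cannot come out.
There are look-alikes about, which are no part of the job. Of the things that look like the orange_stop, the largest one is meant.

How it is judged:
By the outcome, as a careful person would: the job done as asked, in the order asked, and still so for the second after the job is handed in, with the robot touching nothing.
It also fails if it takes over 40 s, if anything falls off the work surface, if the arm or the gripper's body presses on something with over 40 N, if the wrist force passes 120 N, or if a joint passes its speed limit or range.

## Working session

There is one attempt and no reset: what is moved stays moved. The work goes in short steps, Python scripts to look and compute and a tool call to move; the robot and the scene stay as the last step left them, time stands still between calls to the robot, and variables do not carry over. Pictures are saved under pics/ and viewed, and the job is handed in when it is done.

Besides the shell and the picture viewer there is one more tool, called after "Request:" as name(argument=value, ...), one argument or row to a line, values as JSON. servo_tool: Moves the arm, as the interface text tells. Its arguments: {"type":"object","properties":{"series":{"type":"array"},"gripper":{"type":"number"},"grip_force":{"type":"number"}},"required":["series"]}

```bash
mkdir -p pics; python3 - <<'E'
from cell import *
import cv2
print(read_state(), pinch_z if not callable(pinch_z) else pinch_z())
for n in("side","top","wrist"):
    c=camera(n); cv2.imwrite(f"pics/{n}0.png",c["pixels"][:,:,::-1]); print(n,{k:v for k,v in c.items() if k!="pixels"})
E
```

```text
{'clock': 0.0, 'joints': array([ 1.24339390e+00,  3.00455201e-01,  1.52154141e+00,  1.49687798e-05,
        1.32072739e+00, -6.65930365e-02]), 'qd': array([ 0.00029111,  0.00080973,  0.00117742,  0.0017874 , -0.00050214,
        0.00014326]), 'effort': array([-3.41002451e-03, -5.31813097e+01, -3.52733731e+01,  7.07258773e-02,
        2.44798616e-02, -1.35742207e-04]), 'eef_pos': array([141.73813536, 531.16067413, 204.91183929]), 'eef_rot': array([-3.14046477e+00, -8.97513543e-05,  2.88077950e+00]), 'wrist_force': array([-0.00292902, -0.18760942,  0.12541549]), 'moment': array([ 0.0495948 ,  0.01960226, -0.01322521]), 'finger_gap': 93.92296969903332} 18.8
side {'fx': 486.6078721959659, 'fy': 486.6078721959659, 'cx': 280.68905829213935, 'cy': 222.186141521794, 'pose': array([[-6.70985498e-01,  5.82664725e-01, -4.58563278e-01,
         8.96696321e+02],
       [ 7.41331190e-01,  5.39163713e-01, -3.99663055e-01,
         4.56894894e+02],
       [ 1.43711152e-02, -6.08115374e-01, -7.93718566e-01,
         8.10753751e+02],
       [ 0.00000000e+00,  0.00000000e+00,  0.00000000e+00,
         
[... 234 characters left out ...]
6603e-01,  5.07246698e-03, -1.26907284e-02,
         9.49048578e+01],
       [ 1.23285547e-02, -6.59839624e-02, -9.97744518e-01,
         1.11206542e+03],
       [ 0.00000000e+00,  0.00000000e+00,  0.00000000e+00,
         1.00000000e+00]])}
wrist {'fx': 336.4761544814695, 'fy': 336.4761544814695, 'cx': 284.1735673058621, 'cy': 209.04095299944137, 'mount': array([[-1.11339684e-03, -9.63073890e-01, -2.69234923e-01,
         7.92279807e+01],
       [ 9.99998193e-01, -6.57366596e-04, -1.78395217e-03,
        -7.85847332e-01],
       [ 1.54109171e-03, -2.69236423e-01,  9.63072881e-01,
        -1.78892348e+02],
       [ 0.00000000e+00,  0.00000000e+00,  0.00000000e+00,
         1.00000000e+00]])}
```

View pics/top0.png

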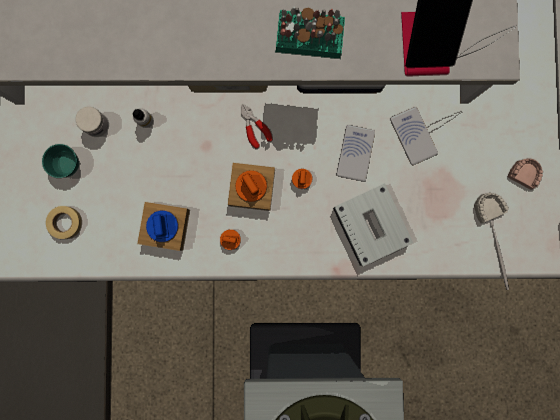

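View pics/side0.png

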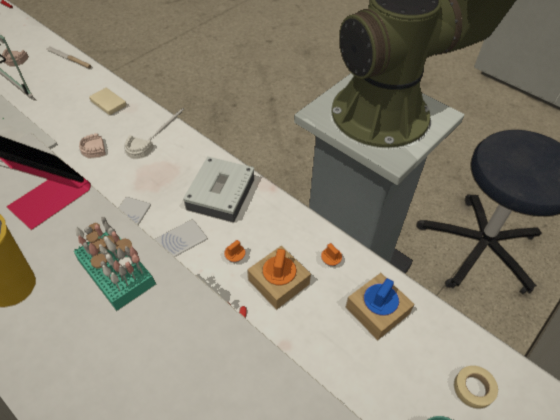

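View pics/wrist0.png

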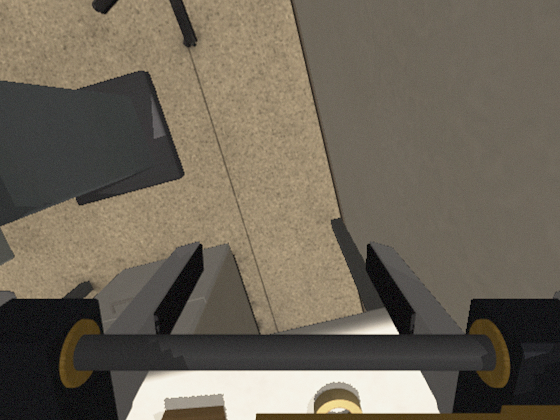

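The top view shows three orange candidates: the stop in a wooden block at (252,185), and small ones at (302,179) and (230,240) that stand loose on the bench. The one at (252,185) is the largest and the only one in a stand. The blue stop is at (163,226) and the plate at (373,227). I'll confirm this in crops and measure.

```bash
cat > h.py <<'E'
import numpy as np, cv2
def ray(c,u,v,z):
    P=c["pose"];d=P[:3,:3]@np.array([(u-c["cx"])/c["fx"],(v-c["cy"])/c["fy"],1.]);o=P[:3,3]
    return (o+d*(z-o[2])/d[2])
def proj(c,p):
    P=c["pose"];q=P[:3,:3].T@(np.asarray(p,float)-P[:3,3]);return c["fx"]*q[0]/q[2]+c["cx"],c["fy"]*q[1]/q[2]+c["cy"]
def omask(img):
    h=cv2.cvtColor(img,cv2.COLOR_RGB2HSV);return cv2.inRange(h,(4,150,60),(16,255,255))
E
python3 - <<'E'
from cell import *; from h import *
for n in("top","side"):
    c=camera(n);im=c["pixels"];m=omask(im)
    cs,_=cv2.findContours(m,0,2)
    for k in cs:
        a=cv2.contourArea(k)
        if a>60: (u,v),r=cv2.minEnclosingCircle(k);print(n,round(u,1),round(v,1),round(r,1),a,ray(c,u,v,46).round(1))
    if n=="top":
        a=im[155:275,220:420]; cv2.imwrite("pics/topc.png",cv2.resize(a[:,:,::-1],None,fx=4,fy=4,interpolation=2))
    else:
        a=im[140:320,170:330]; cv2.imwrite("pics/sidec.png",cv2.resize(a[:,:,::-1],None,fx=3.3,fy=3.3,interpolation=2))
E
```

```text
top 229.8 239.2 10.2 297.0 [432.7 183.9  46. ]
top 250.5 185.5 16.3 769.5 [537.7 143.3  46. ]
top 301.5 178.4 10.0 291.0 [551.3  43.2  46. ]
side 279.0 266.7 18.2 789.0 [533.9 139.2  46. ]
side 331.5 254.1 10.5 265.0 [446.1 193.3  46. ]
side 234.2 250.7 10.4 262.5 [564.9  52.9  46. ]
```

View pics/topc.png

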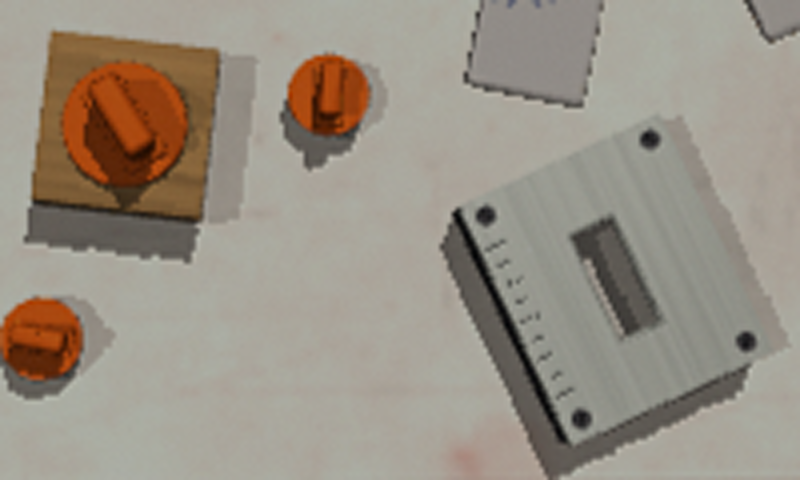

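View pics/sidec.png

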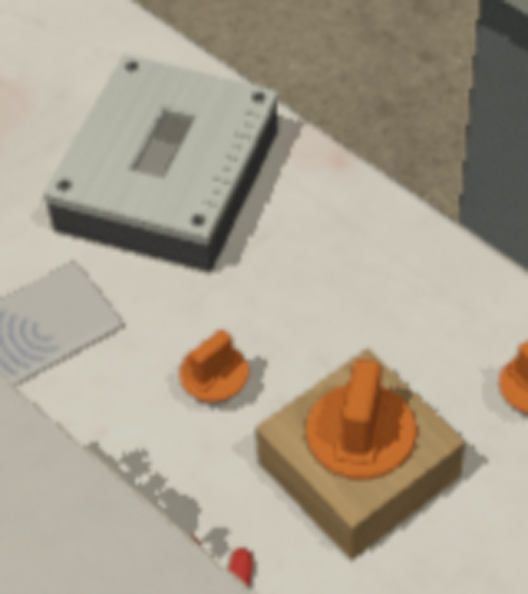

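The crops confirm it: the large orange stop is seated in the wooden block, its wing running upper-left to lower-right in the top crop. The slot corners are near (572,237), (612,216), (663,322) and (625,340) in the crop. Next I compute poses.

```bash
python3 - <<'E'
from cell import *; from h import *
c=camera("top")
f=lambda p,z:ray(c,(p[0]+.5)/4-.5+220,(p[1]+.5)/4-.5+155,z)
S=[f(p,40) for p in [(572,237),(612,216),(663,322),(625,340)]]
S=np.array(S);print("slot",S.round(1).tolist(),S.mean(0),[np.linalg.norm(S[i]-S[i-1]).round(1) for i in range(4)])
e=S[2]+S[3]-S[0]-S[1];print("slot ang",np.degrees(np.arctan2(e[1],e[0])))
B=np.array([f(p,40) for p in [(650,139),(486,215),(746,342),(582,418)]]);print("screws",B.round(1).tolist(),B.mean(0),np.degrees(np.arctan2(*(B[2]-B[0])[[1,0]])),np.linalg.norm(B[2]-B[0]),np.linalg.norm(B[1]-B[0]))
# wing top
W=np.array([f(p,87) for p in [(90,86),(117,75),(156,143),(133,158)]]);print("wing",W.round(1).tolist(),W.mean(0));e=W[2]+W[3]-W[0]-W[1];print(np.degrees(np.arctan2(e[1],e[0])),np.linalg.norm(e)/2)
C=np.array(f((126,124),46));print("collar",C)
K=np.array([f(p,40) for p in [(52,32),(218,49),(203,220),(34,202)]]);print("block",K.mean(0))
E
```

```text
slot [[481.2, -76.9, 40.0], [491.5, -96.8, 40.0], [439.1, -121.0, 40.0], [430.4, -102.2, 40.0]] [460.56360693 -99.22287212  40.        ] [np.float64(56.7), np.float64(22.4), np.float64(57.7), np.float64(20.8)]
slot ang -154.35968423728085
screws [[529.5, -116.3, 40.0], [492.3, -34.6, 40.0], [429.1, -161.7, 40.0], [392.4, -80.4, 40.0]] [460.82313187 -98.25485725  40.        ] -155.64393008805385 110.25215182777993 89.71788803188956
wing [[550.7, 157.3, 87.0], [555.9, 144.5, 87.0], [523.6, 126.2, 87.0], [516.5, 137.1, 87.0]] [536.67296611 141.28756038  87.        ]
-149.95477043386634 38.43042339424516
collar [537.43277174 142.16421371  46.        ]
block [537.37793182 142.04316201  40.        ]
```

```bash
cat >> h.py <<'E'
from scipy.spatial.transform import Rotation as Ro
def rel(s,p,yaw):
    R=Ro.from_euler("xyz",s["eef_rot"]);G=Ro.from_euler("xyz",[np.pi,0,np.radians(yaw)])
    print("pos",s["eef_pos"].round(1),"rot deg",np.degrees(s["eef_rot"]).round(2),"F",s["wrist_force"].round(1),"gap",round(s["finger_gap"],1),"t",round(s["clock"],2))
    print("shift cm",(R.inv().apply(np.array(p)-s["eef_pos"])/10).round(3),"rotvec",(R.inv()*G).as_rotvec().round(4))
E
python3 - <<'E'
from cell import *; from h import *
rel(read_state(),[537,142,170],30)
# shelf edge: height by two views of green block unknown; print proj of start TCP
c=camera("top");s=camera("side")
def tri(a,b):
    A=[];B=[]
    for k,(u,v) in((c,a),(s,b)):
        P=k["pose"];d=P[:3,:3]@np.array([(u-k["cx"])/k["fx"],(v-k["cy"])/k["fy"],1.]);d/=np.linalg.norm(d);M=np.eye(3)-np.outer(d,d);A.append(M);B.append(M@P[:3,3])
    return np.linalg.solve(sum(A),sum(B))
print("pin block centre",tri((310,38),(115,270)))
E
```

```text
pos [141.8 531.3 205.3] rot deg [-179.98    0.    165.06] F [-0.5  0.7 -0.6] gap 94.1 t 0.3
shift cm [-48.221 -27.426   3.537] rotvec [-2.0000e-04  5.0000e-04  2.3573e+00]
pin block centre [773.17401986  33.31448696 201.99400858]
```

Request:
servo_tool(
  series=[
    [-2.4, -1.37, 0, 0, 0, 0.118],
    [-4.8, -2.74, 0, 0, 0, 0.236],
    [-7.2, -4.11, 0, 0, 0, 0.354],
    [-9.6, -5.48, 0, 0, 0, 0.472],
    [-12.1, -6.85, 0, 0, 0, 0.59],
    [-14.5, -8.22, 0, 0, 0, 0.708],
    [-16.9, -9.6, 0, 0, 0, 0.826],
    [-19.3, -10.97, 0, 0, 0, 0.944],
    [-21.7, -12.34, 0, 0, 0, 1.062],
    [-24.1, -13.7, 0, 0, 0, 1.18],
  ],
  gripper=8,
)

```text
clock: 1.23
eef_pos: [340.1, 335.8, 205.6]
eef_rot: [3.141, -0.0, 1.695]
wrist_force: [0.5, -0.8, 0.4]
finger_gap: 80.2
```

```bash
python3 - <<'E'
from cell import *; from h import *
rel(read_state(),[537,142,170],30)
E
```

```text
pos [340.1 335.8 205.6] rot deg [ 1.7999e+02 -1.0000e-02  9.7120e+01] F [ 0.5 -0.8  0.4] gap 80.2 t 1.23
shift cm [-21.672  17.135   3.557] rotvec [ 1.0000e-04 -2.0000e-04  1.1714e+00]
```

Request:
servo_tool(
  series=[
    [-2.17, 1.71, 0.35, 0, 0, 0.118],
    [-4.33, 3.43, 0.7, 0, 0, 0.236],
    [-6.5, 5.14, 1.05, 0, 0, 0.354],
    [-8.67, 6.85, 1.4, 0, 0, 0.472],
    [-10.84, 8.57, 1.8, 0, 0, 0.59],
    [-13.0, 10.28, 2.1, 0, 0, 0.708],
    [-15.17, 11.99, 2.5, 0, 0, 0.826],
    [-17.34, 13.7, 2.8, 0, 0, 0.944],
    [-19.5, 15.42, 3.2, 0, 0, 1.062],
    [-21.67, 17.13, 3.55, 0, 0, 1.175],
  ],
)

```text
clock: 2.07
eef_pos: [538.1, 143.1, 169.7]
eef_rot: [-3.142, -0.0, 0.52]
wrist_force: [0.5, 0.6, 0.2]
finger_gap: 79.7
```

```bash
python3 - <<'E'
from cell import *; from h import *
s=read_state();rel(s,[537,142,80],30)
c=camera("wrist");cv2.imwrite("pics/w1.png",c["pixels"][:,:,::-1])
E
```

```text
pos [538.1 143.1 169.7] rot deg [-180.     -0.     29.78] F [0.5 0.6 0.2] gap 79.7 t 2.07
shift cm [-0.152  0.04   8.974] rotvec [-0.     -0.     -0.0038]
```

View pics/w1.png

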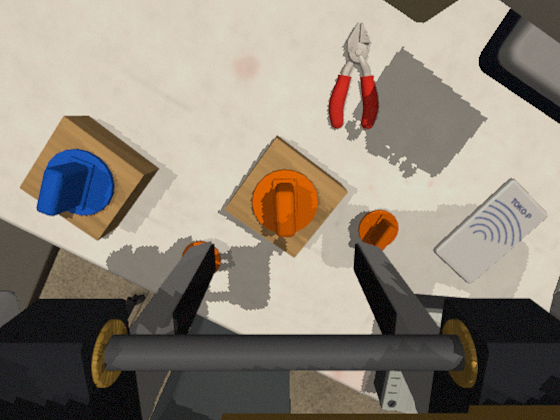

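The wrist view shows the orange stop at (285,203), its wing vertical in the image and midway between the fingers. I'll take an enlarged crop for the fine angle.

```bash
cat >> h.py <<'E'
def wpose(c,s):
    T=np.eye(4);T[:3,:3]=Ro.from_euler("xyz",s["eef_rot"]).as_matrix();T[:3,3]=s["eef_pos"];c["pose"]=T@c["mount"];return c
E
python3 - <<'E'
from cell import *; from h import *
s=read_state();c=wpose(camera("wrist"),s)
im=c["pixels"];cv2.imwrite("pics/w1c.png",cv2.resize(im[155:255,235:335,::-1],None,fx=6,fy=6,interpolation=2))
for p in [(537,142,46),(537,142,87),(555,152,87),(519,132,87)]: print(np.array(proj(c,p)).round(1), ((np.array(proj(c,p))-[235,155])*6).round())
m=omask(im)[:,235:335];k=max(cv2.findContours(m,0,2)[0],key=cv2.contourArea);print(cv2.boundingRect(k),[ray(c,284.6,204,z).round(1) for z in(46,87)])
E
```

```text
[280.2 203.4] [271. 290.]
[279.7 216.3] [268. 368.]
[279.7 191.5] [268. 219.]
[279.8 240.1] [269. 511.]
(13, 170, 67, 69) [array([538.5, 138.2,  46. ]), array([547.9, 143.6,  87. ])]
```

View pics/w1c.png

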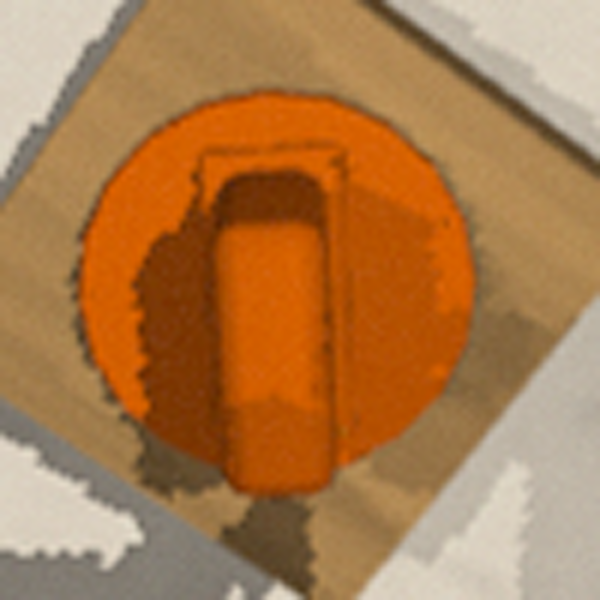

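```bash
python3 - <<'E'
from cell import *; from h import *
s=read_state();c=wpose(camera("wrist"),s)
f=lambda x,y,z:ray(c,x/6-.42+235,y/6-.42+155,z)
a,b=f(270,220,87),f(281,493,87);e=a-b
print(a,b,(a+b)/2,np.linalg.norm(e),np.degrees(np.arctan2(e[1],e[0])))
l,r=f(80,285,46),f(474,285,46);print("collar",l,r,(l+r)/2,np.linalg.norm(l-r))
E
```

```text
[553.37100417 153.8910021   87.        ] [520.64889564 133.70845558  87.        ] [537.00994991 143.79972884  87.        ] 38.44569638993145 31.66571465361281
collar [521.57976874 170.23428901  46.        ] [551.65003044 117.32814344  46.        ] [536.61489959 143.78121622  46.        ] 60.85458797056086
```

```bash
python3 - <<'E'
from cell import *; from h import *
rel(read_state(),[537,142.8,54],31.3)
E
```

```text
pos [537.9 143.  169.3] rot deg [-1.7998e+02  5.0000e-02  2.9990e+01] F [-0.2  0.   0.1] gap 80.1 t 2.22
shift cm [-0.075 -0.024 11.531] rotvec [-0.0003  0.0009 -0.0229]
```

Request:
servo_tool(
  series=[
    [-0.08, -0.02, 1.5, 0, 0, -0.023],
    [-0.08, -0.02, 3.5, 0, 0, -0.023],
    [-0.08, -0.02, 5.5, 0, 0, -0.023],
    [-0.08, -0.02, 7.5, 0, 0, -0.023],
    [-0.08, -0.02, 9, 0, 0, -0.023],
    [-0.08, -0.02, 10.2, 0, 0, -0.023],
    [-0.08, -0.02, 11, 0, 0, -0.023],
    [-0.08, -0.02, 11.5, 0, 0, -0.023],
    [-0.08, -0.02, 11.5, 0, 0, -0.023],
    [-0.08, -0.02, 11.5, 0, 0, -0.023],
  ],
  gripper=5,
)

```text
clock: 3.05
eef_pos: [536.7, 144.2, 55.5]
eef_rot: [3.141, -0.001, 0.549]
wrist_force: [0.6, -0.5, -0.4]
finger_gap: 49.7
```

```bash
python3 - <<'E'
from cell import *; from h import *
s=read_state();rel(s,[537,142.8,54],31.3)
c=camera("wrist");cv2.imwrite("pics/w2.png",c["pixels"][:,:,::-1])
E
```

```text
pos [536.7 144.2  55.5] rot deg [ 1.7999e+02 -3.0000e-02  3.1470e+01] F [ 0.6 -0.5 -0.4] gap 49.7 t 3.05
shift cm [-0.047  0.133  0.147] rotvec [ 0.0002 -0.0006  0.0029]
```

View pics/w2.png

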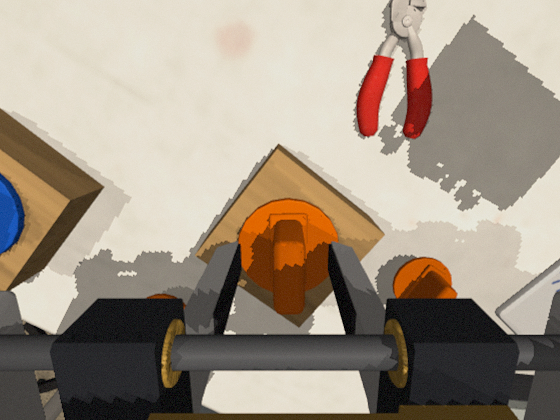

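The wing sits between the fingers at column ~288, aligned and clear of the block. Closing.

Request:
servo_tool(
  series=[
    [0, 0, 0, 0, 0, 0],
    [0, 0, 0, 0, 0, 0],
    [0, 0, 0, 0, 0, 0],
    [0, 0, 0, 0, 0, 0],
    [0, 0, 0, 0, 0, 0],
    [0, 0, 0, 0, 0, 0],
    [0, 0, 0, 0, 0, 0],
    [0, 0, 0, 0, 0, 0],
    [0, 0, 0, 0, 0, 0],
    [0, 0, 0, 0, 0, 0],
  ],
  gripper=0.5,
  grip_force=35,
)

```text
clock: 3.93
eef_pos: [536.6, 143.9, 55.1]
eef_rot: [3.141, -0.0, 0.549]
wrist_force: [0.4, -0.9, 2.2]
finger_gap: 16.2
```

Request:
servo_tool(
  series=[
    [0, 0, -0.4, 0, 0, 0],
    [0, 0, -0.9, 0, 0, 0],
    [0, 0, -1.6, 0, 0, 0],
    [0, 0, -2.4, 0, 0, 0],
    [0, 0, -3.2, 0, 0, 0],
    [0, 0, -4, 0, 0, 0],
    [0, 0, -5, 0, 0, 0],
    [0, 0, -6, 0, 0, 0],
    [0, 0, -6.5, 0, 0, 0],
    [0, 0, -6.5, 0, 0, 0],
  ],
)

```text
clock: 4.77
eef_pos: [537.1, 144.1, 121.5]
eef_rot: [3.141, -0.002, 0.549]
wrist_force: [1.0, 0.3, -1.3]
finger_gap: 15.9
```

```bash
python3 - <<'E'
from cell import *; from h import *
s=read_state();rel(s,[460.7,-98.7,119],25)
for n in("side","wrist"):
    c=camera(n);im=c["pixels"][:,:,::-1]
    if n=="side": im=cv2.resize(im[170:330,200:420],None,fx=3,fy=3,interpolation=2)
    cv2.imwrite(f"pics/{n}3.png",im)
E
```

```text
pos [537.1 144.1 121.5] rot deg [ 1.7995e+02 -1.2000e-01  3.1450e+01] F [ 1.   0.3 -1.3] gap 15.9 t 4.77
shift cm [-19.184  16.73    0.227] rotvec [ 0.0007 -0.0021  0.1125]
```

View pics/side3.png

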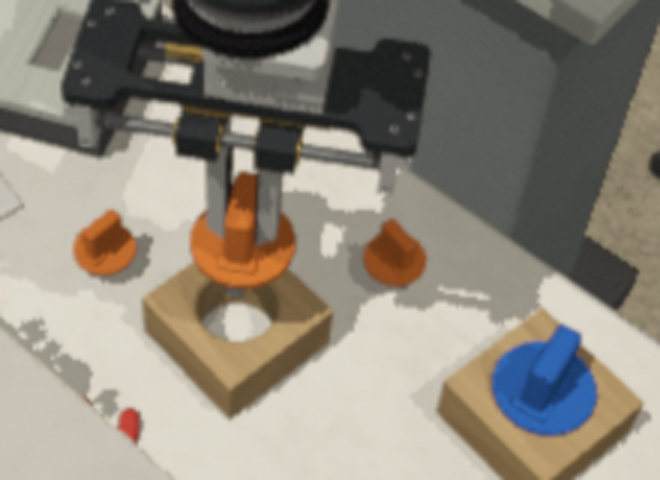

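View pics/wrist3.png

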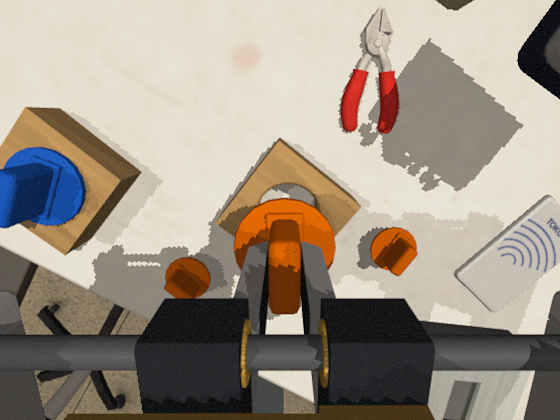

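The stop is held (gap 15.9 mm), upright and clear of the stand. Next I go to a viewing point just short of the slot so the wrist camera can measure it.

```bash
python3 - <<'E'
from cell import *; from h import *
s=read_state();rel(s,[388,-132,125],25)
E
```

```text
pos [536.4 144.  119.9] rot deg [-180.      0.     31.44] F [ 0.8  0.2 -1.4] gap 15.4 t 4.87
shift cm [-27.059  15.802  -0.51 ] rotvec [-0.      0.      0.1124]
```

Request:
servo_tool(
  series=[
    [-0.9, 0.5, 0, 0, 0, 0.005],
    [-2.7, 1.6, -0.1, 0, 0, 0.01],
    [-5.0, 2.9, -0.2, 0, 0, 0.02],
    [-7.7, 4.5, -0.3, 0, 0, 0.035],
    [-10.6, 6.2, -0.5, 0, 0, 0.045],
    [-13.5, 7.9, -0.5, 0, 0, 0.056],
    [-16.4, 9.6, -0.5, 0, 0, 0.07],
    [-19.3, 11.3, -0.5, 0, 0, 0.08],
    [-22.2, 13.0, -0.5, 0, 0, 0.095],
    [-24.4, 14.25, -0.5, 0, 0, 0.112],
  ],
)

```text
clock: 5.7
eef_pos: [400.6, -106.7, 124.5]
eef_rot: [-3.141, 0.001, 0.435]
wrist_force: [0.9, 0.0, -1.4]
finger_gap: 15.8
```

Request:
servo_tool(
  series=[
    [-1.2, 0.7, 0, 0, 0, 0],
    [-2.0, 1.2, 0, 0, 0, 0],
    [-2.5, 1.4, 0, 0, 0, 0],
    [-2.6, 1.5, 0, 0, 0, 0],
    [-2.6, 1.5, 0, 0, 0, 0],
    [-2.6, 1.5, 0, 0, 0, 0],
    [-2.6, 1.5, 0, 0, 0, 0],
    [-2.6, 1.5, 0, 0, 0, 0],
    [-2.6, 1.5, 0, 0, 0, 0],
    [-2.6, 1.5, 0, 0, 0, 0],
  ],
)

```text
clock: 6.53
eef_pos: [385.6, -129.2, 124.9]
eef_rot: [-3.142, 0.0, 0.437]
wrist_force: [-0.3, 0.5, -1.3]
finger_gap: 15.9
```

```bash
python3 - <<'E'
from cell import *; from h import *
s=read_state();c=wpose(camera("wrist"),s);cv2.imwrite("pics/w4.png",c["pixels"][:,:,::-1])
rel(s,[460.7,-98.7,125],25)
print(proj(c,(460.7,-98.7,40)))
E
```

```text
pos [ 385.6 -129.2  124.9] rot deg [-180.      0.     25.06] F [-0.3  0.5 -1.3] gap 15.9 t 6.53
shift cm [ 8.101  0.415 -0.01 ] rotvec [-0.0001  0.0001  0.001 ]
(np.float64(289.1743023529318), np.float64(109.46275184856451))
```

View pics/w4.png

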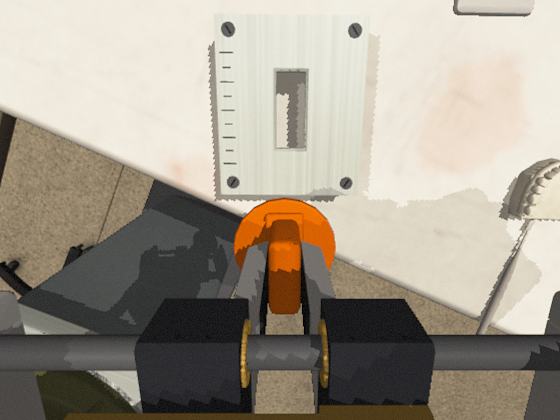

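The slot is at cols 275–308, rows 69–150, centre about (291,109); prediction was (289,109), which agrees. The held stop's collar is at (285,245). Now ray-cast for the exact slot centre and angle.

```bash
python3 - <<'E'
from cell import *; from h import *
s=read_state();c=wpose(camera("wrist"),s)
S=np.array([ray(c,*p,40) for p in [(275,69),(308,69),(307,150),(275,150)]]);print(S.mean(0),[np.linalg.norm(S[i]-S[i-1]).round(1) for i in range(4)])
e=S[0]+S[1]-S[2]-S[3];print(np.degrees(np.arctan2(e[1],e[0])))
B=np.array([ray(c,*p,40) for p in [(228,29),(355,30),(346,183),(233,182)]]);print(B.mean(0));e=B[0]+B[1]-B[2]-B[3];print(np.degrees(np.arctan2(e[1],e[0])))
# collar lateral/longitudinal offset: mask rows
m=omask(c["pixels"]);ys,xs=np.where(m[195:250,200:370]);print("collar top row",ys.min()+195,"left/right",xs.min()+200,xs.max()+200)
# predicted far edge of collar, top z=TCP-15+6
R=Ro.from_euler("xyz",s["eef_rot"])
for dx in(-2,0,2): print(dx,np.array(proj(c,s["eef_pos"]+R.apply([31+dx,0,9]))).round(1))
for dy in(-31,31): print(dy,np.array(proj(c,s["eef_pos"]+R.apply([0,dy,9]))).round(1))
a=B.mean(0)*.5+S.mean(0)*.5; rel(s,[a[0],a[1],80],25)
E
```

```text
[ 460.47651691 -100.56512571   40.        ] [np.float64(58.5), np.float64(24.1), np.float64(58.5), np.float64(24.8)]
24.941432593086205
[460.40010837 -99.95984571  40.        ]
24.493581397206363
collar top row 198 left/right 234 334
-2 [283.7 201.7]
0 [283.7 198.4]
2 [283.7 195. ]
-31 [232.1 248.6]
31 [335.4 248.5]
pos [ 385.5 -129.3  124.9] rot deg [-180.      0.     25.05] F [-0.2  0.2 -1.5] gap 15.6 t 6.58
shift cm [8.017 0.542 4.492] rotvec [-0.0001  0.      0.0008]
```

Request:
servo_tool(
  series=[
    [0.8, 0.05, 0.3, 0, 0, 0],
    [2.0, 0.14, 0.7, 0, 0, 0],
    [3.5, 0.24, 1.2, 0, 0, 0],
    [5.0, 0.34, 1.7, 0, 0, 0],
    [6.3, 0.43, 2.2, 0, 0, 0],
    [7.3, 0.5, 2.6, 0, 0, 0],
    [7.8, 0.53, 2.9, 0, 0, 0],
    [8.02, 0.54, 3.0, 0, 0, 0],
    [8.02, 0.54, 3.0, 0, 0, 0],
    [8.02, 0.54, 3.0, 0, 0, 0],
  ],
)

```text
clock: 7.47
eef_pos: [460.2, -100.5, 95.0]
eef_rot: [-3.142, 0.0, 0.437]
wrist_force: [0.0, -0.1, -2.4]
finger_gap: 15.8
```

```bash
python3 - <<'E'
from cell import *; from h import *
s=read_state();rel(s,[460.4,-100,58],25)
for n in("side","top"):
    c=camera(n);im=c["pixels"][:,:,::-1]
    im=cv2.resize(im[110:270,130:330] if n=="side" else im[150:290,300:450],None,fx=3,fy=3,interpolation=2)
    cv2.imwrite(f"pics/{n}5.png",im)
E
```

```text
pos [ 460.2 -100.5   95. ] rot deg [-1.800e+02  1.000e-02  2.502e+01] F [ 0.  -0.1 -2.4] gap 15.8 t 7.47
shift cm [ 0.044 -0.04   3.702] rotvec [-0.      0.0001  0.0004]
```

View pics/side5.png

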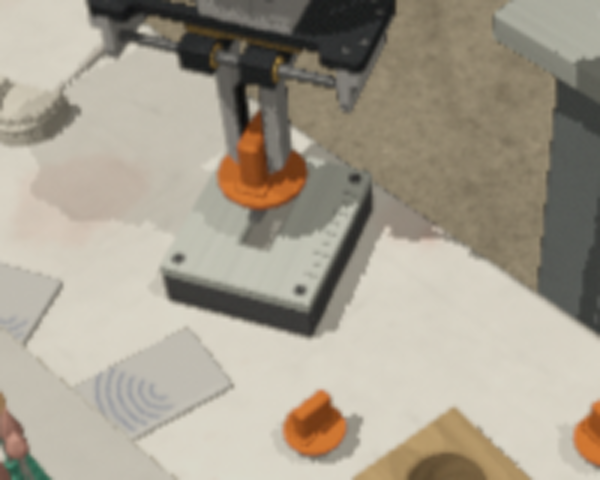

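The stop is over the slot, with its collar at crop (262,178) and the slot visible under it. I'll lower in two stages, watching the force.

Request:
servo_tool(
  series=[
    [0.04, -0.04, 0.3, 0, 0, 0],
    [0.04, -0.04, 0.6, 0, 0, 0],
    [0.04, -0.04, 0.9, 0, 0, 0],
    [0.04, -0.04, 1.2, 0, 0, 0],
    [0.04, -0.04, 1.5, 0, 0, 0],
    [0.04, -0.04, 1.8, 0, 0, 0],
    [0.04, -0.04, 2.1, 0, 0, 0],
    [0.04, -0.04, 2.3, 0, 0, 0],
    [0.04, -0.04, 2.4, 0, 0, 0],
    [0.04, -0.04, 2.4, 0, 0, 0],
  ],
)

```text
clock: 8.4
eef_pos: [460.5, -99.9, 70.7]
eef_rot: [-3.141, 0.0, 0.437]
wrist_force: [-0.9, -1.1, -2.5]
finger_gap: 15.7
```

```bash
python3 - <<'E'
from cell import *; from h import *
s=read_state();rel(s,[460.4,-100,57],25);print(s["moment"])
E
```

```text
pos [460.5 -99.9  70.7] rot deg [-1.7999e+02  1.0000e-02  2.5030e+01] F [-0.9 -1.1 -2.5] gap 15.7 t 8.4
shift cm [-0.016  0.006  1.372] rotvec [-0.0002  0.0003  0.0005]
[-0.04370907  0.15259639  0.00662341]
```

Request:
servo_tool(
  series=[
    [0, 0, 0.25, 0, 0, 0],
    [0, 0, 0.5, 0, 0, 0],
    [0, 0, 0.75, 0, 0, 0],
    [0, 0, 0.95, 0, 0, 0],
    [0, 0, 1.1, 0, 0, 0],
    [0, 0, 1.25, 0, 0, 0],
    [0, 0, 1.35, 0, 0, 0],
    [0, 0, 1.42, 0, 0, 0],
    [0, 0, 1.47, 0, 0, 0],
    [0, 0, 1.47, 0, 0, 0],
  ],
)

```text
clock: 9.23
eef_pos: [460.6, -99.9, 56.2]
eef_rot: [-3.142, -0.0, 0.437]
wrist_force: [-0.2, 0.8, -1.8]
finger_gap: 15.8
```

```bash
python3 - <<'E'
from cell import *; from h import *
s=read_state();rel(s,[460.4,-100,55],25);print(s["moment"])
E
```

```text
pos [460.6 -99.9  56.2] rot deg [-180.     -0.     25.02] F [-0.2  0.8 -1.8] gap 15.8 t 9.23
shift cm [-0.023 -0.     0.121] rotvec [-0.     -0.      0.0004]
[-0.05378151  0.09367346 -0.03739096]
```

Request:
servo_tool(
  series=[
    [0, 0, 0.03, 0, 0, 0],
    [0, 0, 0.05, 0, 0, 0],
    [0, 0, 0.08, 0, 0, 0],
    [0, 0, 0.1, 0, 0, 0],
    [0, 0, 0.12, 0, 0, 0],
    [0, 0, 0.14, 0, 0, 0],
    [0, 0, 0.15, 0, 0, 0],
    [0, 0, 0.15, 0, 0, 0],
    [0, 0, 0.15, 0, 0, 0],
    [0, 0, 0.15, 0, 0, 0],
  ],
)

```text
clock: 10.07
eef_pos: [460.6, -99.9, 55.0]
eef_rot: [3.141, -0.0, 0.437]
wrist_force: [-3.4, 1.7, 5.9]
finger_gap: 15.4
```

```bash
python3 - <<'E'
from cell import *; from h import *
s=read_state();rel(s,[460.4,-100,55],25);print(s["moment"])
for n in("side","top"):
    c=camera(n);im=c["pixels"][:,:,::-1]
    im=cv2.resize(im[120:240,170:290] if n=="side" else im[170:290,310:430],None,fx=4,fy=4,interpolation=2)
    cv2.imwrite(f"pics/{n}6.png",im)
E
```

```text
pos [460.6 -99.9  55. ] rot deg [179.99  -0.    25.03] F [-3.4  1.7  5.9] gap 15.4 t 10.07
shift cm [-0.024 -0.001  0.005] rotvec [ 0.0001 -0.0001  0.0004]
[0.1479363  0.68862455 0.02682947]
```

View pics/side6.png

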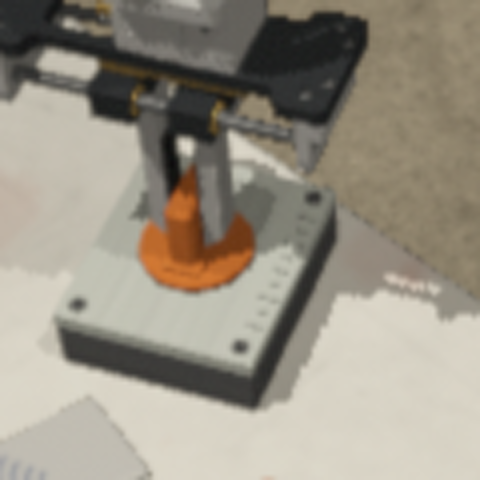

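The collar is seated (contact ~6–8 N upward, side view shows it flat on the plate). Now the quarter turn.

Request:
servo_tool(
  series=[
    [0, 0, -0.02, 0, 0, -0.04],
    [0, 0, -0.02, 0, 0, -0.12],
    [0, 0, -0.02, 0, 0, -0.2],
    [0, 0, -0.02, 0, 0, -0.29],
    [0, 0, -0.02, 0, 0, -0.38],
    [0, 0, -0.02, 0, 0, -0.47],
    [0, 0, -0.02, 0, 0, -0.56],
    [0, 0, -0.02, 0, 0, -0.65],
    [0, 0, -0.02, 0, 0, -0.73],
    [0, 0, -0.02, 0, 0, -0.8],
  ],
)

```text
clock: 11.0
eef_pos: [460.8, -99.9, 55.0]
eef_rot: [3.141, -0.0, 1.241]
wrist_force: [0.1, 0.8, 0.5]
finger_gap: 15.5
```

```bash
python3 - <<'E'
from cell import *; from h import *
s=read_state();rel(s,[460.6,-99.9,55],115);print(s["moment"])
E
```

```text
pos [460.8 -99.9  55. ] rot deg [ 1.7998e+02 -1.0000e-02  7.1100e+01] F [0.1 0.8 0.5] gap 15.5 t 11.0
shift cm [-0.006 -0.016  0.004] rotvec [ 4.000e-04  1.000e-04 -7.662e-01]
[ 0.02345955  0.08919631 -0.00689144]
```

Request:
servo_tool(
  series=[
    [0, 0, 0, 0, 0, -0.08],
    [0, 0, 0, 0, 0, -0.17],
    [0, 0, 0, 0, 0, -0.26],
    [0, 0, 0, 0, 0, -0.35],
    [0, 0, 0, 0, 0, -0.44],
    [0, 0, 0, 0, 0, -0.53],
    [0, 0, 0, 0, 0, -0.62],
    [0, 0, 0, 0, 0, -0.7],
    [0, 0, 0, 0, 0, -0.765],
    [0, 0, 0, 0, 0, -0.765],
  ],
)

```text
clock: 11.83
eef_pos: [460.8, -99.9, 55.1]
eef_rot: [3.141, 0.0, 2.005]
wrist_force: [-0.1, -0.3, 1.6]
finger_gap: 15.4
```

```bash
python3 - <<'E'
from cell import *; from h import *
s=read_state();rel(s,[460.6,-99.9,55],115);print(s["moment"])
c=camera("wrist");cv2.imwrite("pics/w7.png",c["pixels"][:,:,::-1])
E
```

```text
pos [460.8 -99.9  55.1] rot deg [1.7998e+02 2.0000e-02 1.1487e+02] F [-0.1 -0.3  1.6] gap 15.4 t 11.83
shift cm [ 0.01  -0.013  0.005] rotvec [ 0.0004  0.0003 -0.0023]
[-0.01301619  0.04393672 -0.00866454]
```

View pics/w7.png

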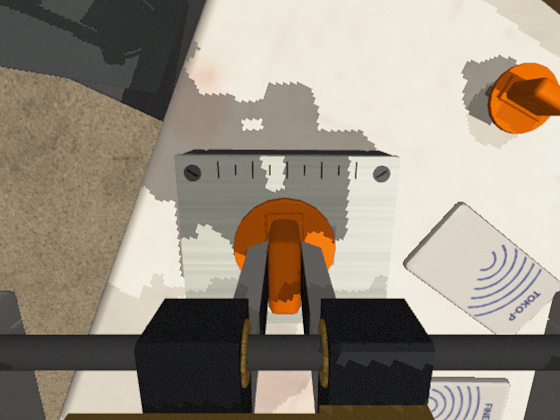

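The wing turned with the gripper and now points across the plate. I'll release, then withdraw straight up.

Request:
servo_tool(
  series=[
    [0, 0, 0, 0, 0, 0],
    [0, 0, 0, 0, 0, 0],
    [0, 0, 0, 0, 0, 0],
    [0, 0, 0, 0, 0, 0],
    [0, 0, 0, 0, 0, 0],
    [0, 0, 0, 0, 0, 0],
    [0, 0, 0, 0, 0, 0],
    [0, 0, 0, 0, 0, 0],
    [0, 0, 0, 0, 0, 0],
    [0, 0, 0, 0, 0, 0],
  ],
  gripper=5,
)

```text
clock: 12.72
eef_pos: [460.6, -99.9, 55.0]
eef_rot: [3.142, 0.0, 2.002]
wrist_force: [0.9, 0.3, -0.1]
finger_gap: 50.0
```

Request:
servo_tool(
  series=[
    [0, 0, -0.4, 0, 0, 0],
    [0, 0, -1.2, 0, 0, 0],
    [0, 0, -2.5, 0, 0, 0],
    [0, 0, -4, 0, 0, 0],
    [0, 0, -5.5, 0, 0, 0],
    [0, 0, -7, 0, 0, 0],
    [0, 0, -8.5, 0, 0, 0],
    [0, 0, -10, 0, 0, 0],
    [0, 0, -11, 0, 0, 0],
    [0, 0, -11, 0, 0, 0],
  ],
)

```text
clock: 13.55
eef_pos: [461.4, -100.1, 167.3]
eef_rot: [3.139, 0.002, 2.002]
wrist_force: [-0.5, -0.1, 0.8]
finger_gap: 50.1
```

```bash
python3 - <<'E'
from cell import *; from h import *
s=read_state();rel(s,[460.6,-99.9,55],115)
c=wpose(camera("wrist"),s);cv2.imwrite("pics/w8.png",c["pixels"][:,:,::-1])
c=camera("side");cv2.imwrite("pics/side8.png",cv2.resize(c["pixels"][120:320,170:430,::-1],None,fx=3,fy=3,interpolation=2))
E
```

```text
pos [ 461.4 -100.1  167.3] rot deg [1.7985e+02 1.4000e-01 1.1469e+02] F [-0.5 -0.1  0.8] gap 50.1 t 13.55
shift cm [ 0.079 -0.093 11.228] rotvec [ 0.0027  0.0024 -0.0053]
```

View pics/w8.png

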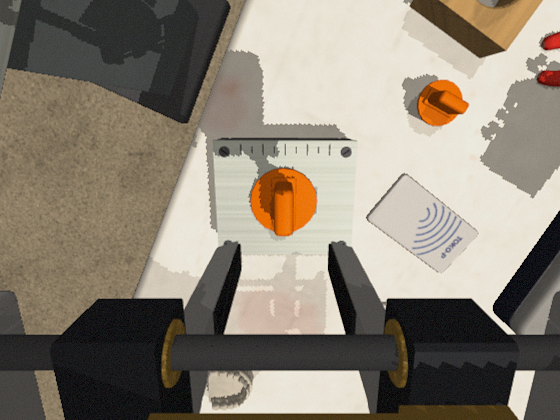

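View pics/side8.png

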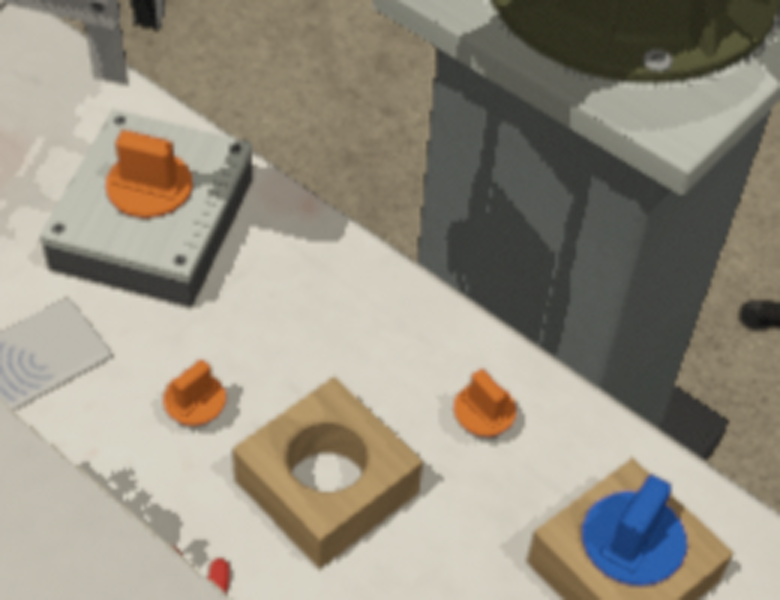

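The wrist view shows the orange stop at (284,201), upright on the plate. Its wing is parallel to the plate's short edges, so it lies across the slot. The side view shows the collar flat on the plate, the blue stop still in its stand and the stand empty.

```bash
python3 - <<'E'
from cell import *
print(sign_off(), read_state()["clock"])
E
```

```text
the job is handed in; nothing more can be done
the job is handed in; nothing more can be done
```

The orange stop is locked in the slot plate and standing upright. I handed the job in with the robot's clock at about 13.6 s, and the gripper clear of everything, about 110 mm above its release height.

- **Steps:** I gripped the large orange stop by its wing, lifted it out of its stand, and lowered the crossbar through the slot until the collar touched the plate. I then turned it about 90° (tool heading 25.0° to 114.9°), released it and withdrew straight up.
- **Seating and force:** Contact came at a tool height of 55 mm, the same as when the stop sat in its stand, with about 6 N upward on the wrist. The largest force I read was about 7 N, but I only read it between moves.
- **Last checks:** The pictures after release show the collar flat on the plate and the wing across the slot. The blue stop is still in its stand and the small orange look-alikes are in place. I judged the final wing angle by eye and did not measure it again. The crossbar itself is hidden under the plate, so I inferred its position from the wing.
- **Disagreements:** The top and wrist cameras differed by about 2 mm on both the stop and the slot, and by about 1.7° on the wing heading. For the slot I used the wrist camera's values. The fit had about 6 mm to spare, so this did not matter.

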